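Load a cartridge into the column bay and lock it

ROBOT

A 6-joint arm with a two-finger parallel gripper is mounted at the origin on the work surface. World frame = base frame: x ahead of the robot, y to its left, z up, the work surface at z = 0. Lengths are in m, angles in rad, forces in N, time in s.
With the tool pointing down it reaches from about 0.25 to 0.775 m from the base axis. Payload 4 kg.
Tool frame: the origin (TCP) lies midway between the tips of the shut fingers; the grasp point (between the pads) lies 19 mm behind it (grip_point_offset is the distance from the TCP to the grasp point, in m); z points along the fingers, y is the line along which they close (so a half turn about z gives the same grasp; the last joint's range is limited). The gripper opens to 94 mm and grips with 3 to 60 N. Pads are 16 mm wide; open, the fingers measure 119 mm over their backs; the gripper's body (75 mm by 177 mm) begins 78 mm behind the grasp point.
Start: joints at [-1.395, 0.087, 1.371, -0, 1.684, -0.103], TCP at [0.151, -0.529, 0.206] pointing down, gripper open.
Joint ranges: [-3.1, 3.1], [-0.76, 2.03], [0.27, 2.55], [-1.08, 4.22], [0.17, 2.65], [-2.57, 2.57]. Speed limits (rad/s): [2.79, 2.79, 3.14, 3.14, 3.14, 3.14].

INTERFACE

Orientations are given as [roll, pitch, yaw] about the fixed x, y, z axes, in that order (R = Rz(yaw) Ry(pitch) Rx(roll)).
In Python, from bench import * gives the robot as it stands.
- The arm moves only by the tool carry_out, never from a script. Its argument "commands" is a list of rows, each a list of 6 numbers: the shift along the tool's x, y, z in m, then the turn, a rotation vector about the tool's x, y, z in rad. In form: [[tx, ty, tz, rx, ry, rz], ...]. A call has exactly 5 rows; each row is the pose to reach, as a shift and turn from the pose commanded when the call began, along the tool's axes at that moment; what a row does not reach only later rows make up. A row lasts 1/10 s, in which the tool goes at most 50 mm and 8.59 degrees, less where a joint would pass 70% of its speed; a pose out of reach is approached as far as the arm can. A call with a gripper value outside its range is refused whole. "jaw" is the opening, from 0 (shut) to 1 (fully open), set as the call begins (left out, the last holds). The fingers move at their own pace and stop on an object; the grip force is fixed at half the most. Time passes only in rows, so rows that repeat a pose let the fingers close, or fill a call up. It gives the time, the measured TCP pose, the force, the opening and the grip force at its end, in the units of the state.
- get_obs(): the state, without advancing time (a new reading comes with each control period).
- snapshot(name): name is "scene" or "top" or "wrist"; returns a dict with "img" (400x640x3 uint8, red, green, blue), "range_z" (400x640 float32, m along the optical axis (not along the pixel's ray), 0 where there is no reading), "fx", "fy", "cx", "cy" (pixels), "R" (3x3) and "t" (3): a world point X has camera coordinates R X + t. Camera axes: x right, y down, z forward; pixel columns grow to the right and rows downward; lengths in m; the calibration is good to about 2 mm. A picture is of the moment at which its call begins.
- close_job(): hands the job in; it is judged then, once.
The state is a dict: "time": time; "joint_positions": joint angles; "qvel": joint speeds; "joint_torque": joint torques, N m; "tool_pos": TCP position; "ee_rot": TCP orientation; "wrist_force": force on the tool from outside, world axes, zero at the start; "wrist_torque": the same for the moment, N m; "width": finger opening in m; "finger_force": force on a finger pad.
Only numpy, scipy, OpenCV 4.12 (cv2) and the standard library are available. Lean on these libraries where they do the work, as an engineer would, in place of code of your own. Each camera call takes 0.05 s, during which the arm holds its last target. There are 200 camera calls.

TASK

Take the cartridge with the narrow neck out of the storage rack and lay it, without dropping it, flat and neck end to the rear, on the flat pad in the free lane of the open tray drawer. Then push the drawer fully shut and, after that, swing the latch lever all the way down across the drawer front to lock it. Leave the other cartridge in the rack, and do not shift or topple the bottle and the beaker.

Things in the scene. Friction and masses are not known exactly. Their poses are not given: they have to be found in the camera images.
- cartridge: White square cartridge, 172 long in all: body 120 x 46 x 46, then on its own +x end a square neck 40 long and 22 x 22, then a round nozzle 12 long, 12 across, all on one axis 23 above its underside. About 0.16 kg. Origin: under the middle of the 120 body, on its underside; x towards the nozzle, z up. It starts in one of the rack's two pigeonholes with only the neck and nozzle sticking out.
- cartridge_tip (a point): End of the cartridge's nozzle, on its axis (112 along x from its origin, 23 up).
- cartridge_mid (a point): Centre of the cartridge's 120 x 46 x 46 body.
- rack: Fixed white storage rack on the bench, 136 deep, 181 wide, 66 high, closed at the back, open in front. Origin: on the bench, below the middle of its open front; x points into it. Two pigeonholes centred at y = +42.5 and -42.5, each 74 wide, 54 high, 130 deep, floor 6 above the bench; clear roof from 60 to 66. The front 45 is cut away: no roof there, side walls only 40 high.
- spare: The other cartridge in the rack: same 120 x 46 x 46 white body, but with a wide square cap 38 x 38, 28 long, in place of the neck. Origin under the middle of the body, x towards the cap. To be left there.
- bay: Fixed instrument bay with a hood over the tray drawer. Origin: on the bench, below the middle of its front face; x points into the bay, y to its left. Hood 250 deep, 247 wide; opening in the front face 211 wide, its upper edge 112 above the bench; roof top at 125. The bay's pivot boss for the latch sticks 14 out of the face at y = 128.
- tray (a joint): Slide of the tray drawer along the bay's -x: 0 shut, 0.15 fully out; starts part open. Its low front panel is 226 wide, 12 thick, top 46 above the bench; the panel's inner face lies at x = -value in the bay's frame. What lies beyond the bay's front face is under the hood. Friction about 2 N.
- tray_inside (a point): Middle of the drawer panel's inner face, at floor level, 18 above the bench. From here the drawer's inside runs 200 to the rear (bay's +x), as two lanes 95 wide centred at y = +49.5 and -49.5; side walls up to 45 above the bench, divider 4 thick up to 41.
- tray_handle (a point): Middle of the drawer's bar handle: bar 70 long along y, 35 out from the front panel, at y = -55 in the bay's frame, 30 above the bench.
- pad: Loose flat grey drip pad, 175 x 88 x 4, lying on the floor of the free lane of the drawer. Origin under its centre; x towards the rear of the drawer.
- fitted: A wide-capped cartridge (body 120 x 46 x 46, cap 38 x 38, 28 long at +x) already lying in the other lane. Origin under the middle of the body.
- latch (a joint): Hinge of the latch lever, about the bay's x axis through point latch_pivot. 0: lever leans 20 degrees (0.35 rad) outwards (+y) from upright; 0.35 upright; 1.92 (its stop) level, pointing to the bay's -y across the shut drawer's front: locked. Stays where it is left; about 2 N at the grip.
- latch_pivot (a point): The latch's pivot, on the bay: 19 in front of the face, y = 128, 28 above the bench.
- latch_grip (a point): Middle of the latch's grip, a round rod 12 across, 66 long, that sticks out from the lever's end towards the bay's -x, 85 from the pivot axis.
- solvent: Amber bottle, 64 across, 130 high, standing on the bench. Origin under its centre.
- beaker: Glass beaker, 72 across, 85 high, standing on the bench. Origin under its centre.
There are look-alikes about, which are no part of the job. What is shaped like the cartridge but blue or green is not meant.

How it is judged:
By the outcome, as a careful person would: the job done as asked, in the order asked, and still so for the second after the job is handed in, with the robot touching nothing.
It also fails if it takes over 72 s, if anything falls off the work surface, if the arm or the gripper's body presses on something with over 40 N, if the wrist force passes 120 N, or if a joint passes its speed limit or range.

## Working session

There is one attempt and no reset: what is moved stays moved. The work goes in short steps, Python scripts to look and compute and a tool call to move; the robot and the scene stay as the last step left them, time stands still between calls to the robot, and variables do not carry over. Pictures are saved under pics/ and viewed, at most 10 in all, crops included, and the job is handed in when it is done.

Besides the shell and the picture viewer there is one more tool, called as a command line: name --pt "numbers of a row" for each row, then --argument value for the rest. carry_out: Moves the arm, as the interface text tells. Its arguments: {"type":"object","properties":{"commands":{"type":"array","items":{"type":"array","items":{"type":"number"}}},"jaw":{"type":"number"}},"required":["commands"]}

```bash
mkdir -p pics; ls; python3 - <<'E'
from bench import *
import cv2,pickle,numpy as np
for n in ["scene","top"]:
    s=snapshot(n); pickle.dump(s,open(f"{n}.pkl","wb")); cv2.imwrite(f"pics/{n}.png",s["img"][:,:,::-1])
    print(n,s["fx"],s["cx"],s["cy"],np.round(s["R"],3).tolist(),np.round(s["t"],3), (s["range_z"]>0).mean())
o=get_obs();print(o)
E
```

```text
pics
scene 458.3875195024032 323.29380337470434 201.40687414939015 [[-0.025, 1.0, 0.019], [0.73, 0.031, -0.683], [-0.683, -0.004, -0.73]] [-0.036 -0.353  1.956] 0.99617578125
top 382.27964441682496 321.2533677972951 196.21034206151353 [[-0.014, -1.0, 0.002], [-0.998, 0.013, -0.064], [0.064, -0.003, -0.998]] [0.053 0.582 1.333] 0.99624609375
{'time': 0.1, 'joint_positions': array([-1.39515178e+00,  8.78891186e-02,  1.37205635e+00, -3.38046854e-05,
        1.68359562e+00, -1.03144996e-01]), 'qvel': array([-9.16596279e-04, -6.67716066e-04, -1.37051630e-03, -9.56671797e-04,
       -8.55322641e-07,  2.28389306e-04]), 'joint_torque': array([ 3.00319596e-03, -3.41251373e+01, -3.03303802e+01,  7.20037823e-02,
        3.03742953e-02, -9.80863501e-05]), 'tool_pos': array([ 0.15123206, -0.52830215,  0.20444056]), 'ee_rot': array([-3.13965111e+00, -1.67197135e-04,  2.78785610e-01]), 'wrist_force': array([0.48523674, 0.45431781, 0.34064285]), 'wrist_torque': array([ 0.01067159,  0.05341878, -0.05347244]), 'finger_force': 0.0, 'width': 0.09414188223897212}
```

View pics/scene.png

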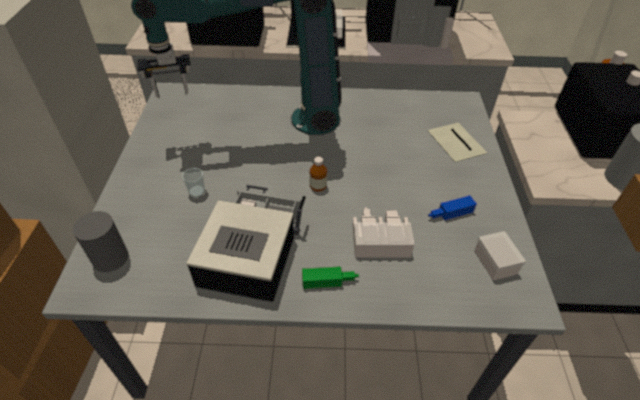

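View pics/top.png

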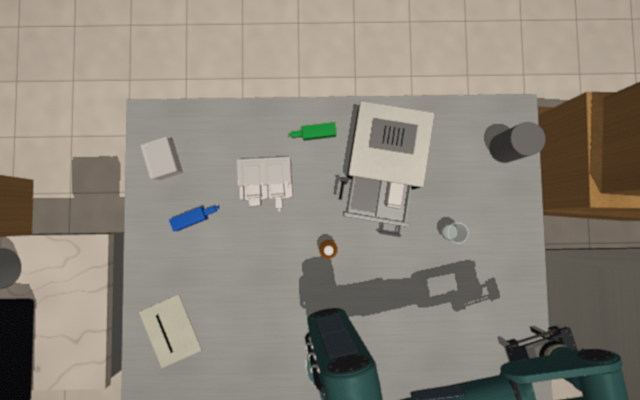

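The top picture shows the rack at about (265,180) and the bay at about (390,145), with its drawer opening towards the robot at (378,205). The latch is at (341,186), the bottle at (328,248) and the beaker at (454,232). There are four candidates for the cartridge: rack left (253,200), rack right (279,203), green (318,131) and blue (190,217). The rack-right one seems to have the narrow neck, so I'll enlarge it.

```bash
cat > h.py <<'E'
import numpy as np,pickle,cv2
def world(s,u,v,z=None,plane=None):
    "pixel -> world, by depth z or by intersecting the world plane z=plane"
    d=np.array([(u-s["cx"])/s["fx"],(v-s["cy"])/s["fy"],1.])
    R,t=np.array(s["R"]),np.array(s["t"])
    c=-R.T@t; w=R.T@d
    return c+w*(z if plane is None else (plane-c[2])/w[2])
def cloud(s):
    v,u=np.mgrid[:400,:640]; z=s["range_z"]
    P=np.stack([(u-s["cx"])/s["fx"]*z,(v-s["cy"])/s["fy"]*z,z],-1)
    return (P-np.array(s["t"]))@np.array(s["R"])
E
python3 - <<'E'
from h import *
s=pickle.load(open("top.pkl","rb"))
a=s["img"][145:225,225:305,::-1]; b=s["img"][95:245,325:475,::-1]
cv2.imwrite("pics/c1.png",np.hstack([cv2.resize(a,(400,600),interpolation=2)[:400] if 0 else cv2.resize(a,(400,400),interpolation=2),cv2.resize(b,(400,400),interpolation=2)]))
P=cloud(s)
for u,v in [(253,203),(279,205),(265,165),(300,180),(253,185),(279,185),(390,115),(365,195),(397,195),(375,218),(390,231),(341,186),(328,248),(454,232)]: print((u,v),np.round(P[v,u],3))
E
```

```text
(253, 203) [0.56  0.281 0.048]
(279, 205) [0.552 0.192 0.044]
(265, 165) [0.689 0.237 0.064]
(300, 180) [ 0.643  0.121 -0.004]
(253, 185) [0.621 0.279 0.063]
(279, 185) [0.621 0.191 0.054]
(390, 115) [ 0.841 -0.185  0.127]
(365, 195) [ 0.584 -0.109  0.023]
(397, 195) [ 0.58  -0.214  0.061]
(375, 218) [ 0.503 -0.139  0.047]
(390, 231) [ 0.456 -0.199 -0.006]
(341, 186) [ 0.609 -0.02   0.116]
(328, 248) [0.408 0.026 0.127]
(454, 232) [ 0.45  -0.425  0.006]
```

View pics/c1.png

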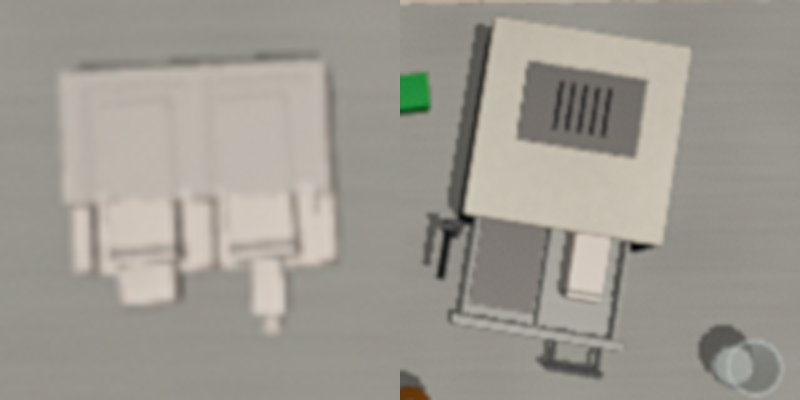

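The crop confirms it. Rack left has a wide cap, so it is the spare, and rack right has the narrow square neck with a nozzle, so it is the cartridge meant. The free lane is the left one, with the grey pad, and the fitted cartridge lies in the right lane. Next come the frame estimates and the wrist camera's geometry.

```bash
python3 - <<'E'
from h import *
from bench import *
s=pickle.load(open("top.pkl","rb"))
W=lambda u,v,h: np.round(world(s,u,v,plane=h),4)
print("rack back L,R",W(237.4,159.4,.066),W(289.4,157.4,.066)); 
f=lambda x,y:(225+x/5,145+y/5)
print("rack front L,R",W(*f(75,271),.04),W(*f(336,262),.04),"tip",W(*f(271,328),.029),"neck",W(*f(268,288),.04))
g=lambda x,y:(325+(x-400)/2.667,95+y/2.667)
print("bay roof", [W(*g(*p),.125) for p in [(497,17),(690,48),(467,213),(660,243)]])
print("panel", [W(*g(*p),.046) for p in [(450,317),(620,347)]],"handle",W(*g(570,372),.03))
P=cloud(s); z=P[...,2]
print("bench z", np.median(z[120:240,130:140]), np.median(z[245:260,400:420]))
w=snapshot("wrist"); o=get_obs()
from scipy.spatial.transform import Rotation as Ro
T=Ro.from_euler("xyz",o["ee_rot"]).as_matrix(); R=np.array(w["R"]);c=-R.T@w["t"]
print("cam in tool",T.T@(c-o["tool_pos"]),"axes",np.round(T.T@R.T,3).tolist(),w["fx"],w["cx"],w["cy"])
E
```

```text
rack back L,R [0.7098 0.3313 0.066 ] [0.7144 0.1529 0.066 ]
rack front L,R [0.5744 0.3278 0.04  ] [0.5783 0.1463 0.04  ] tip [0.5333 0.193  0.029 ] neck [0.5608 0.1937 0.04  ]
bay roof [array([ 0.8885, -0.0916,  0.125 ]), array([ 0.8463, -0.3301,  0.125 ]), array([ 0.6443, -0.0498,  0.125 ]), array([ 0.6042, -0.2855,  0.125 ])]
panel [array([ 0.5186, -0.0316,  0.046 ]), array([ 0.4768, -0.2509,  0.046 ])] handle [ 0.4449 -0.1882  0.03  ]
bench z 0.0003443555899501024 -0.0005984256193024617
cam in tool [ 0.08100269  0.00119793 -0.17873247] axes [[0.0, -0.96, -0.279], [1.0, 0.0, 0.0], [-0.0, -0.279, 0.96]] 354.535874732027 323.82738330632804 190.48316423559402
```

carry_out --pt "0.04 -0.026 -0.01 0 0 0" --pt "0.08 -0.052 -0.02 0 0 0" --pt "0.12 -0.078 -0.03 0 0 0" --pt "0.16 -0.104 -0.04 0 0 0" --pt "0.2 -0.13 -0.05 0 0 0" --jaw 1

```text
time: 0.65
tool_pos: [0.3086, -0.3471, 0.2556]
ee_rot: [-3.141, -0.0, 0.278]
wrist_force: [1.4, -1.1, -0.0]
width: 0.0939
finger_force: 0.0
```

carry_out --pt "0.04 -0.026 0 0 0 0" --pt "0.08 -0.052 0 0 0 0" --pt "0.12 -0.078 0 0 0 0" --pt "0.16 -0.104 0 0 0 0" --pt "0.2 -0.13 0 0 0 0"

```text
time: 1.15
tool_pos: [0.4652, -0.167, 0.2553]
ee_rot: [3.141, 0.0, 0.279]
wrist_force: [0.0, -1.6, 1.0]
width: 0.0943
finger_force: 0.0
```

carry_out --pt "0.015 -0.009 0 0 0 0.12" --pt "0.03 -0.018 0 0 0 0.24" --pt "0.045 -0.027 0 0 0 0.36" --pt "0.045 -0.027 0 0 0 0.45" --pt "0.045 -0.027 0 0 0 0.45"

```text
time: 1.65
tool_pos: [0.5003, -0.1298, 0.2549]
ee_rot: [-3.142, 0.001, -0.17]
wrist_force: [0.3, 0.3, 0.2]
width: 0.0945
finger_force: 0.0
```

```bash
cat >> h.py <<'E'
from scipy.spatial.transform import Rotation as Ro
def togo(o,pos,yaw):
    "tool-frame shift and turn from the present pose to pos, tool down at yaw"
    T=Ro.from_euler("xyz",o["ee_rot"]); G=Ro.from_euler("xyz",[np.pi,0,yaw])
    return np.round(np.r_[T.inv().apply(np.array(pos)-o["tool_pos"]),(T.inv()*G).as_rotvec()],4)
E
python3 - <<'E'
from h import *
from bench import *
w=snapshot("wrist"); pickle.dump(w,open("wbay.pkl","wb")); cv2.imwrite("pics/wbay.png",w["img"][:,:,::-1])
o=get_obs(); print(o["joint_positions"].round(3)); print(togo(o,[.50,.19,.26],.02))
E
```

```text
[-0.364  0.009  1.355 -0.     1.779  1.375]
[-5.390e-02 -3.156e-01 -4.900e-03 -1.000e-04  9.000e-04 -1.889e-01]
```

View pics/wbay.png

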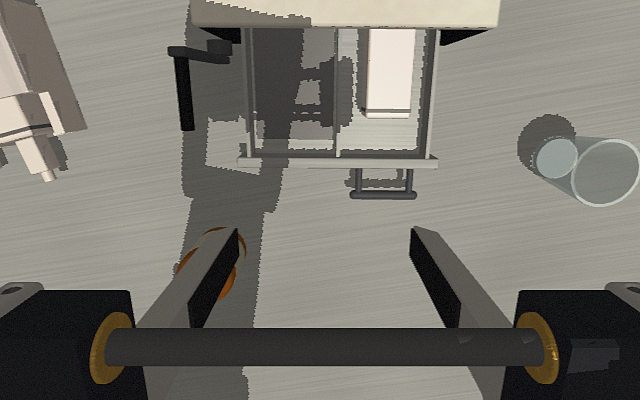

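The wrist picture shows the drawer panel's top at row 158–167, from column 238 to 438, and the divider at column 337. The handle is at (383,195), the latch rod runs from (172,50) to (188,128), and the hood's front edge is near row 27. I'll turn these into positions.

```bash
python3 - <<'E'
from h import *
w=pickle.load(open("wbay.pkl","rb")); s=pickle.load(open("top.pkl","rb"))
P=cloud(w)
W=lambda u,v,h: np.round(world(w,u,v,plane=h),4)
print("panel inner edge L/R",W(240,157.5,.046),W(436,158.5,.046),"outer",W(238,167,.046),W(438,168,.046),"depth z",P[162,[260,300,420],2].round(4))
print("divider",W(337,100,.041),W(337,155,.041),"z",P[100,335:340,2].round(3))
print("hood bottom edge",W(191,27,.125),W(498,27,.125),P[15,[250,400]].round(3).tolist())
print("handle",W(356,195,.036),W(412,195,.036),P[195,[370,383,400]].round(3).tolist())
print("rod",[P[v,u].round(4).tolist() for u,v in [(177,60),(180,80),(184,100),(187,124)]])
print("fitted",P[108,[372,388,405]].round(3).tolist(), W(366,110,.064),W(411,110,.064))
for v in [40,60,80,90,100,105,110,115,120,130,140,150]: print(v,P[v,[255,262,270,285,320,330],2].round(4), P[v,285,:2].round(3))
# bay frame from top cloud: roof points
Q=cloud(s).reshape(-1,3); m=(abs(Q[:,2]-.125)<.006)&(Q[:,0]>.55)&(Q[:,1]<0)&(Q[:,1]>-.4)
r=cv2.minAreaRect(Q[m][:,:2].astype(np.float32)); print("roof rect",r,Q[m][:,2].mean())
E
```

```text
panel inner edge L/R [ 0.5226 -0.0409  0.046 ] [ 0.4848 -0.2551  0.046 ] outer [ 0.5125 -0.0362  0.046 ] [ 0.4737 -0.2564  0.046 ] depth z [0.0456 0.0468 0.0459]
divider [ 0.5653 -0.1569  0.041 ] [ 0.5063 -0.1474  0.041 ] z [0.018 0.024 0.042 0.039 0.041]
hood bottom edge [ 0.6441 -0.0482  0.125 ] [ 0.6028 -0.2902  0.125 ] [[0.645, -0.097, 0.125], [0.625, -0.214, 0.124]]
handle [ 0.4547 -0.1619  0.036 ] [ 0.4436 -0.2266  0.036 ] [[0.452, -0.178, 0.036], [0.45, -0.193, 0.037], [0.446, -0.213, 0.035]]
rod [[0.623, -0.0275, 0.1177], [0.6071, -0.0258, 0.1187], [0.5906, -0.0241, 0.1175], [0.5704, -0.0211, 0.1177]]
fitted [[0.552, -0.19, 0.064], [0.55, -0.206, 0.063], [0.547, -0.223, 0.063]] [ 0.5515 -0.1837  0.064 ] [ 0.5438 -0.2289  0.064 ]
40 [0.0214 0.0225 0.0223 0.0216 0.0216 0.0199] [ 0.636 -0.112]
60 [0.0221 0.0219 0.0209 0.0213 0.0211 0.0222] [ 0.616 -0.108]
80 [0.0219 0.0207 0.0209 0.021  0.0214 0.0197] [ 0.596 -0.104]
90 [0.0212 0.022  0.0216 0.0213 0.0224 0.0208] [ 0.585 -0.102]
100 [0.0217 0.022  0.0219 0.0221 0.0223 0.0214] [ 0.574 -0.1  ]
105 [0.0181 0.0217 0.0218 0.0225 0.0241 0.021 ] [ 0.569 -0.099]
110 [0.0161 0.0209 0.0217 0.0223 0.0214 0.0208] [ 0.564 -0.098]
115 [0.0176 0.0209 0.0214 0.0203 0.0217 0.0213] [ 0.558 -0.096]
120 [0.0179 0.0217 0.022  0.0236 0.0222 0.0216] [ 0.553 -0.096]
130 [0.0182 0.0205 0.0212 0.0209 0.0218 0.0233] [ 0.542 -0.093]
140 [0.0175 0.0188 0.0187 0.0178 0.0162 0.0188] [ 0.53 -0.09]
150 [0.0178 0.018  0.0174 0.0189 0.0178 0.0161] [ 0.518 -0.088]
roof rect ((0.70949786901474, -0.1706342101097107), (0.2698482275009155, 0.33014410734176636), 80.05896759033203) 0.1253638767003393
```

Checks: panel depth z 0.046, pad top 0.0215, bay yaw about -0.172. The bay origin is about (0.6235,-0.169), the drawer is open about 0.121, and the pad's front edge is at bay x ≈ -0.099. Everything matches the sizes given. Next I go over the rack.

carry_out --pt "-0.008 -0.045 0 0 0 -0.04" --pt "-0.016 -0.09 0 0 0 -0.08" --pt "-0.024 -0.135 0 0 0 -0.12" --pt "-0.032 -0.18 0 0 0 -0.16" --pt "-0.04 -0.225 0 0 0 -0.19"

```text
time: 2.2
tool_pos: [0.4987, 0.0993, 0.2556]
ee_rot: [3.141, -0.0, 0.021]
wrist_force: [0.9, 0.1, -0.5]
width: 0.0942
finger_force: 0.0
```

carry_out --pt "0.005 -0.045 0 0 0 0" --pt "0.005 -0.09 0 0 0 0" --pt "0.005 -0.09 0 0 0 0" --pt "0.005 -0.09 0 0 0 0" --pt "0.005 -0.09 0 0 0 0"

```text
time: 2.7
tool_pos: [0.5025, 0.1869, 0.2554]
ee_rot: [3.141, 0.0, 0.018]
wrist_force: [-0.5, -0.3, 0.6]
width: 0.0938
finger_force: 0.0
```

```bash
python3 - <<'E'
from h import *
from bench import *
w=snapshot("wrist"); pickle.dump(w,open("wrack.pkl","wb")); o=get_obs(); print(o["tool_pos"],o["ee_rot"],o["joint_positions"].round(2))
cv2.imwrite("pics/wrack.png",cv2.resize(w["img"][:260,120:520,::-1],(800,520),interpolation=2))
E
```

```text
[0.50261502 0.18666914 0.25553001] [ 3.14100804e+00 -1.46779880e-04  1.71505990e-02] [ 0.25  0.05  1.31 -0.    1.78  1.8 ]
```

View pics/wrack.png

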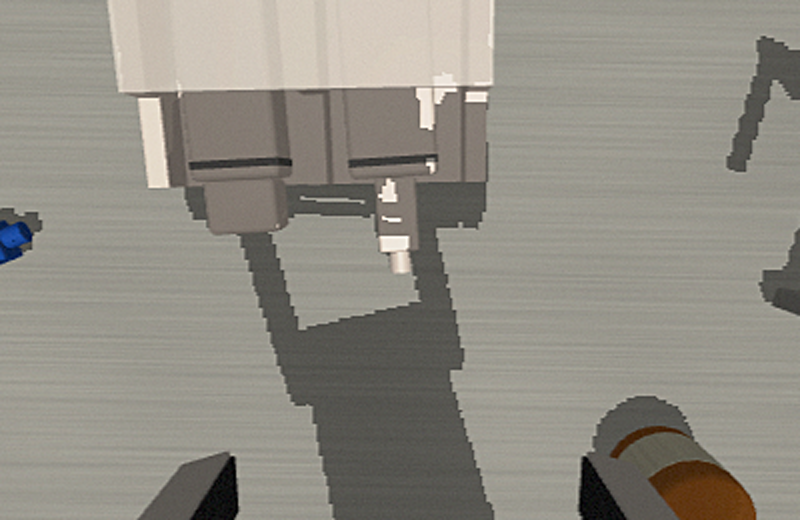

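The neck spans crop columns 374–417 at row 210, ends at row 250 and has its nozzle tip at (401,272). The body's band runs from (349,165) to (438,157), so the cartridge is slightly yawed. Next I measure it.

```bash
python3 - <<'E'
from h import *
w=pickle.load(open("wrack.pkl","rb")); s=pickle.load(open("top.pkl","rb")); P=cloud(w)
g=lambda x,y:(120+x/2,y/2)
W=lambda x,y,h: np.round(world(w,*g(x,y),plane=h),4)
D=lambda x,y: P[int(y/2),int(120+x/2)].round(4)
print("neck edges",W(375,200,.04),W(416,200,.04),W(378,235,.04),W(412,235,.04),"tip",W(401,272,.029),"band",W(349,165,.052),W(438,157,.052))
print("depth: neck",D(396,205),D(396,225),"body",D(390,130),D(370,110),D(425,140),"nozzle",D(401,262),"wall",D(155,150),D(478,140))
# neck points from depth (both views)
for S in (w,s):
    Q=cloud(S).reshape(-1,3); m=(Q[:,0]>.53)&(Q[:,0]<.57)&(abs(Q[:,1]-.192)<.04)&(Q[:,2]>.035)&(Q[:,2]<.06)
    q=Q[m]; print(len(q),q.mean(0).round(4),np.percentile(q,[3,97],axis=0).round(4).tolist())
    m=(Q[:,0]>.58)&(Q[:,0]<.61)&(abs(Q[:,1]-.192)<.033)&(Q[:,2]>.046)&(Q[:,2]<.06); q=Q[m]; print("body",len(q),q.mean(0).round(4),np.percentile(q,[2,98],axis=0).round(4).tolist())
print("rack front corners",W(140,187,.04),W(487,180,.04))
E
```

```text
neck edges [0.5708 0.2041 0.04  ] [0.5712 0.182  0.04  ] [0.5523 0.2024 0.04  ] [0.5527 0.1838 0.04  ] tip [0.531  0.1895 0.029 ] band [0.5885 0.2171 0.052 ] [0.5933 0.1713 0.052 ]
depth: neck [0.5689 0.1928 0.0383] [0.5584 0.1926 0.0398] body [0.606  0.1962 0.0512] [0.6153 0.2064 0.0514] [0.6014 0.1787 0.0516] nozzle [0.5373 0.1902 0.0349] wall [0.5943 0.3217 0.0382] [0.6025 0.15   0.0404]
506 [0.5565 0.1925 0.0394] [[0.5442, 0.1819, 0.0369], [0.569, 0.2025, 0.041]]
body 1206 [0.5969 0.196  0.0515] [[0.584, 0.1736, 0.0493], [0.6095, 0.2176, 0.0533]]
49 [0.5566 0.1942 0.0392] [[0.5416, 0.1854, 0.036], [0.5699, 0.2029, 0.0438]]
body 97 [0.5955 0.198  0.0517] [[0.5832, 0.1768, 0.0464], [0.6075, 0.2188, 0.0576]]
rack front corners [0.5752 0.3301 0.04  ] [0.5823 0.1443 0.04  ]
```

The cartridge's tip is at (0.531,0.1893), its axis is yawed about 0.10, and its underside is at z≈0.006, with both views agreeing on neck top ≈0.039 and body top ≈0.0515. I'll grip the neck, pull the cartridge part way out and regrip it on the body.

carry_out --pt "0.011 -0.001 0.04 0 0 -0.03" --pt "0.022 -0.002 0.08 0 0 -0.06" --pt "0.034 -0.003 0.12 0 0 -0.083" --pt "0.046 -0.004 0.15 0 0 -0.083" --pt "0.056 -0.004 0.165 0 0 -0.083" --jaw 0.7

```text
time: 3.25
tool_pos: [0.5572, 0.191, 0.0868]
ee_rot: [3.14, 0.006, 0.099]
wrist_force: [0.3, 0.0, -0.1]
width: 0.0658
finger_force: 0.0
```

carry_out --pt "0 0 0.025 0 0 0" --pt "0 0 0.05 0 0 0" --pt "0 0 0.07 0 0 0" --pt "0 0 0.078 0 0 0" --pt "0 0 0.078 0 0 0"

```text
time: 3.75
tool_pos: [0.5582, 0.1923, 0.012]
ee_rot: [3.141, 0.001, 0.101]
wrist_force: [-0.1, 0.7, -0.9]
width: 0.0661
finger_force: 0.0
```

carry_out --pt "0 0 0 0 0 0" --pt "0 0 0 0 0 0" --pt "0 0 0 0 0 0" --pt "0 0 0 0 0 0" --pt "0 0 0 0 0 0" --jaw 0

```text
time: 4.25
tool_pos: [0.5586, 0.1934, 0.0129]
ee_rot: [-3.142, -0.001, 0.102]
wrist_force: [-0.7, 0.3, 0.2]
width: 0.0293
finger_force: 0.0
```

carry_out --pt "0 0 0 0 0 0" --pt "0 0 0 0 0 0" --pt "0 0 0 0 0 0" --pt "-0.005 0 0 0 0 0" --pt "-0.01 0 0 0 0 0"

```text
time: 4.75
tool_pos: [0.5486, 0.1922, 0.0126]
ee_rot: [3.142, -0.001, 0.102]
wrist_force: [1.1, -0.2, 1.1]
width: 0.0218
finger_force: 29.9
```

carry_out --pt "-0.008 0 0 0 0 0" --pt "-0.016 0 0 0 0 0" --pt "-0.024 0 0 0 0 0" --pt "-0.032 0 0 0 0 0" --pt "-0.04 0 0 0 0 0"

```text
time: 5.25
tool_pos: [0.5078, 0.1881, 0.0125]
ee_rot: [3.142, -0.0, 0.102]
wrist_force: [1.4, -0.1, 0.2]
width: 0.0216
finger_force: 29.9
```

carry_out --pt "0 0 0 0 0 0" --pt "0 0 0 0 0 0" --pt "0 0 0 0 0 0" --pt "0 0 0 0 0 0" --pt "0 0 0 0 0 0" --jaw 0.75

```text
time: 5.75
tool_pos: [0.5087, 0.1881, 0.0123]
ee_rot: [3.141, 0.0, 0.102]
wrist_force: [-0.9, 0.1, -0.4]
width: 0.0583
finger_force: 0.0
```

```bash
python3 - <<'E'
from h import *
from bench import *
w=snapshot("wrist"); pickle.dump(w,open("w2.pkl","wb")); o=get_obs(); print(o["tool_pos"],o["ee_rot"],o["width"])
cv2.imwrite("pics/w2.png",w["img"][:,:,::-1])
E
```

```text
[0.5086727  0.18811945 0.01229907] [3.14143517e+00 3.11580210e-04 1.01715523e-01] 0.06255144931333208
```

View pics/w2.png

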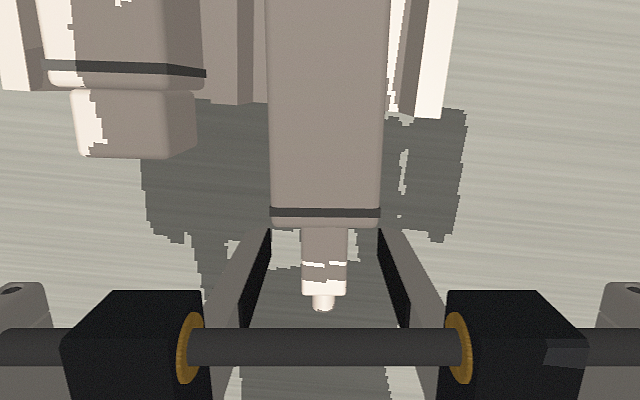

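The cartridge slid out cleanly: its body spans columns 268–382, the nozzle is at (323,300), and it sits centred between the fingers. I'll regrip it on the body just in front of the rack.

carry_out --pt "0 0 -0.01 0 0 0" --pt "0.01 0 -0.019 0 0 0" --pt "0.03 0 -0.019 0 0 0" --pt "0.05 0 -0.019 0 0 0" --pt "0.057 0 -0.019 0 0 0"

```text
time: 6.3
tool_pos: [0.5672, 0.1941, 0.0325]
ee_rot: [-3.142, -0.002, 0.101]
wrist_force: [-0.4, 0.3, -0.5]
width: 0.0705
finger_force: 0.0
```

carry_out --pt "0 0 0 0 0 0" --pt "0 0 0 0 0 0" --pt "0 0 0 0 0 0" --pt "0 0 0 0 0 0" --pt "0 0 0 0 0 0" --jaw 0

```text
time: 6.8
tool_pos: [0.5645, 0.1938, 0.0314]
ee_rot: [3.141, 0.001, 0.102]
wrist_force: [-1.7, -1.0, 1.3]
width: 0.0458
finger_force: 29.9
```

carry_out --pt "0 0 -0.001 0 0 0" --pt "-0.01 0 -0.002 0 0 0" --pt "-0.025 0 -0.002 0 0 0" --pt "-0.04 0 -0.002 0 0 0" --pt "-0.055 0 -0.002 0 0 0"

```text
time: 7.3
tool_pos: [0.509, 0.1882, 0.0331]
ee_rot: [3.141, 0.001, 0.102]
wrist_force: [0.6, -0.3, -1.5]
width: 0.0458
finger_force: 29.9
```

carry_out --pt "-0.015 0 0 0 0 0" --pt "-0.03 0 0 0 0 0" --pt "-0.045 0 0 0 0 0" --pt "-0.045 0 0.003 0 0 0" --pt "-0.045 0 0.006 0 0 0"

```text
time: 7.8
tool_pos: [0.4658, 0.1838, 0.0274]
ee_rot: [-3.142, -0.001, 0.102]
wrist_force: [0.7, -0.4, -1.3]
width: 0.0454
finger_force: 29.9
```

carry_out --pt "0 0 0.001 0 0 0" --pt "0 0 0.0015 0 0 0" --pt "0 0 0.002 0 0 0" --pt "0 0 0.002 0 0 0" --pt "0 0 0.002 0 0 0"

```text
time: 8.3
tool_pos: [0.4661, 0.1838, 0.0254]
ee_rot: [3.142, -0.0, 0.102]
wrist_force: [-0.4, -0.2, -2.3]
width: 0.0464
finger_force: 29.9
```

carry_out --pt "0 0 0 0 0 0" --pt "0 0 0 0 0 0" --pt "0 0 0 0 0 0" --pt "0.012 0 0 0 0 0" --pt "0.026 0 0 0 0 0" --jaw 0.65

```text
time: 8.8
tool_pos: [0.4926, 0.1866, 0.0257]
ee_rot: [-3.142, -0.001, 0.102]
wrist_force: [0.6, 0.7, 0.8]
width: 0.0614
finger_force: 0.0
```

```bash
python3 - <<'E'
from h import *
from bench import *
w=snapshot("wrist"); pickle.dump(w,open("w3.pkl","wb")); o=get_obs(); print(o["tool_pos"],o["ee_rot"],o["width"])
T=Ro.from_euler("xyz",o["ee_rot"])
P=T.inv().apply((cloud(w).reshape(-1,3)-o["tool_pos"])).reshape(400,640,3)
z=cloud(w)[...,2]
# body top in tool frame
m=(abs(P[...,1])<.03)&(P[...,0]>-.1)&(P[...,0]<.09)&(abs(z-.0455)<.006)
q=P[m]; print(m.sum(),z[m].mean(),np.percentile(q,[1,99],axis=0).round(4).tolist())
cv2.imwrite("pics/w3.png",w["img"][:,:,::-1])
E
```

```text
[0.49516976 0.18672798 0.02606679] [-3.14143826 -0.00400007  0.10143291] 0.0613935420571562
18166 0.04562264701435171 [[-0.0409, -0.0214, -0.0211], [0.0577, 0.0241, -0.0166]]
```

View pics/w3.png

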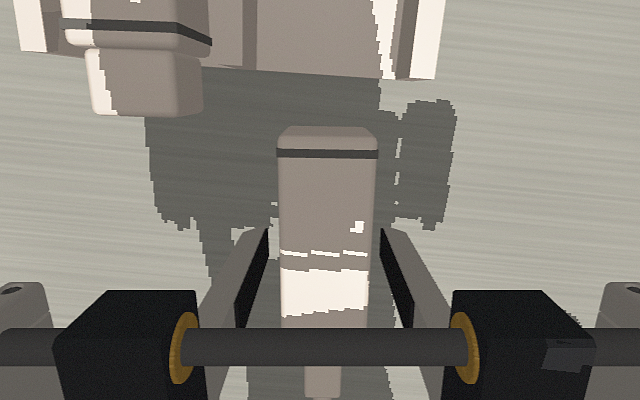

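The body's rear end is at tool x≈+0.060, so its middle is between the fingers, with top z 0.0456 as it should be lying flat. I'll grip, lift, and turn the neck to the rear while carrying.

carry_out --pt "0 0 0 0 0 0" --pt "0 0 0 0 0 0" --pt "0 0 0 0 0 0" --pt "0 0 0 0 0 0" --pt "0 0 -0.005 0 0 0" --jaw 0

```text
time: 9.35
tool_pos: [0.4904, 0.1862, 0.0295]
ee_rot: [3.141, 0.003, 0.102]
wrist_force: [0.8, 0.2, -2.4]
width: 0.0457
finger_force: 29.9
```

carry_out --pt "0 0 -0.03 0 0 0" --pt "0 0 -0.075 0 0 0" --pt "0 0 -0.12 0 0 0" --pt "0 0 -0.165 0 0 0" --pt "0 0 -0.2 0 0 0"

```text
time: 9.85
tool_pos: [0.4917, 0.1866, 0.2339]
ee_rot: [-3.141, -0.003, 0.102]
wrist_force: [0.7, 0.3, -1.7]
width: 0.0457
finger_force: 29.9
```

carry_out --pt "-0.0014 0.014 0 0 0 -0.143" --pt "-0.0028 0.028 0 0 0 -0.287" --pt "-0.0042 0.042 0 0 0 -0.43" --pt "-0.0056 0.056 0 0 0 -0.574" --pt "-0.007 0.07 0 0 0 -0.717"

```text
time: 10.35
tool_pos: [0.4913, 0.1156, 0.2304]
ee_rot: [-3.141, 0.0, 0.825]
wrist_force: [-0.2, -0.5, -1.2]
width: 0.0457
finger_force: 29.9
```

carry_out --pt "-0.01 0.0095 0 0 0 -0.143" --pt "-0.02 0.019 0 0 0 -0.287" --pt "-0.03 0.0285 0 0 0 -0.43" --pt "-0.04 0.038 0 0 0 -0.574" --pt "-0.051 0.048 0 0 0 -0.717"

```text
time: 10.85
tool_pos: [0.4915, 0.0457, 0.2304]
ee_rot: [-3.141, -0.0, 1.542]
wrist_force: [0.2, 0.6, -1.7]
width: 0.0457
finger_force: 29.9
```

carry_out --pt "-0.014 0.0005 0 0 0 -0.143" --pt "-0.028 0.001 0 0 0 -0.287" --pt "-0.042 0.0015 0 0 0 -0.43" --pt "-0.056 0.002 0 0 0 -0.574" --pt "-0.07 0.0025 0 0 0 -0.717"

```text
time: 11.35
tool_pos: [0.4916, -0.0243, 0.2304]
ee_rot: [-3.141, -0.001, 2.259]
wrist_force: [-0.8, 0.0, -1.7]
width: 0.0456
finger_force: 29.9
```

carry_out --pt "-0.011 -0.009 0 0 0 -0.143" --pt "-0.022 -0.018 0 0 0 -0.287" --pt "-0.033 -0.027 0 0 0 -0.43" --pt "-0.044 -0.036 0 0 0 -0.574" --pt "-0.054 -0.044 0 0 0 -0.717"

```text
time: 11.85
tool_pos: [0.4914, -0.0941, 0.2304]
ee_rot: [3.142, -0.001, 2.976]
wrist_force: [0.1, -0.2, -1.7]
width: 0.0459
finger_force: 29.9
```

```bash
python3 - <<'E'
from h import *
from bench import *
o=get_obs(); print(o["tool_pos"],o["ee_rot"],o["width"],o["finger_force"],o["joint_positions"].round(2))
print(togo(o,[.5039,-.098,.085],np.pi-.172))
E
```

```text
[ 0.4914384  -0.09405578  0.230403  ] [ 3.14151708e+00 -6.76356035e-04  2.97559454e+00] 0.04585894106704257 29.925873577594757 [-0.3  -0.03  1.44 -0.    1.73 -1.71]
[-1.300e-02 -1.800e-03  1.454e-01  1.000e-04 -7.000e-04  6.000e-03]
```

carry_out --pt "-0.004 0 0.045 0 0 0.002" --pt "-0.008 -0.001 0.09 0 0 0.004" --pt "-0.013 -0.002 0.125 0 0 0.006" --pt "-0.013 -0.002 0.145 0 0 0.006" --pt "-0.013 -0.002 0.151 0 0 0.006"

```text
time: 12.35
tool_pos: [0.5019, -0.097, 0.076]
ee_rot: [3.141, -0.007, 2.964]
wrist_force: [-0.3, -0.1, -1.8]
width: 0.0462
finger_force: 29.9
```

carry_out --pt "-0.01 0 0 0 0 0" --pt "-0.02 0 0 0 0 0" --pt "-0.03 0 0 0 0 0" --pt "-0.04 0 0 0 0 0" --pt "-0.05 0 0 0 0 0"

```text
time: 12.85
tool_pos: [0.5553, -0.107, 0.0804]
ee_rot: [-3.141, 0.002, 2.964]
wrist_force: [0.2, 0.2, -2.7]
width: 0.0457
finger_force: 29.9
```

```bash
python3 - <<'E'
from h import *
from bench import *
s=snapshot("top"); w=snapshot("wrist"); o=get_obs(); print(o["tool_pos"],o["ee_rot"],o["wrist_force"])
print(togo(o,[.5926,-.1134,.079],np.pi-.172))
a=cv2.resize(s["img"][130:240,325:435,::-1],(400,400),interpolation=2); b=cv2.resize(w["img"][:,:,::-1],(400,250))
b=cv2.resize(w["img"][100:300,220:420,::-1],(400,400),interpolation=2)
cv2.imwrite("pics/p1.png",np.hstack([a,b]))
E
```

```text
[ 0.55526611 -0.1070837   0.07980037] [-3.14137728e+00  1.27884902e-03  2.96387581e+00] [-0.09888649 -0.25905148 -1.54771577]
[-0.0379  0.0004  0.0008 -0.0002  0.0013 -0.0057]
```

View pics/p1.png

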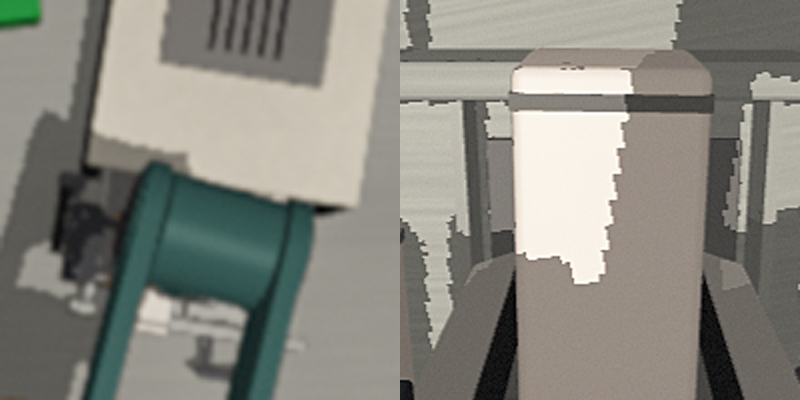

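The wrist crop shows the cartridge centred in the free lane: divider at column ~472, side wall at ~755, pad's front edge at row ~138. I continue in and lower it.

carry_out --pt "-0.01 0 0 0 0 0" --pt "-0.02 0.001 0 0 0 -0.003" --pt "-0.03 0.001 0 0 0 -0.006" --pt "-0.038 0.001 0 0 0 -0.006" --pt "-0.038 0.001 0 0 0 -0.006"

```text
time: 13.45
tool_pos: [0.5923, -0.1127, 0.0793]
ee_rot: [-3.141, 0.0, 2.97]
wrist_force: [-0.4, 0.3, -1.9]
width: 0.046
finger_force: 29.9
```

carry_out --pt "0 0 0.007 0 0 0" --pt "0 0 0.014 0 0 0" --pt "0 0 0.021 0 0 0" --pt "0 0 0.027 0 0 0" --pt "0 0 0.03 0 0 0"

```text
time: 13.95
tool_pos: [0.5904, -0.1122, 0.0482]
ee_rot: [3.141, -0.002, 2.97]
wrist_force: [-0.5, 0.1, -1.0]
width: 0.0455
finger_force: 29.9
```

carry_out --pt "0 0 0.0005 0 0 0" --pt "0 0 0.001 0 0 0" --pt "0 0 0.0015 0 0 0" --pt "0 0 0.002 0 0 0" --pt "0 0 0.002 0 0 0"

```text
time: 14.45
tool_pos: [0.5913, -0.1125, 0.0476]
ee_rot: [-3.141, 0.0, 2.97]
wrist_force: [-0.0, -0.4, -2.2]
width: 0.0457
finger_force: 29.9
```

carry_out --pt "0 0 0.0005 0 0 0" --pt "0 0 0.001 0 0 0" --pt "0 0 0.0015 0 0 0" --pt "0 0 0.0015 0 0 0" --pt "0 0 0.0015 0 0 0"

```text
time: 14.95
tool_pos: [0.5917, -0.1125, 0.0472]
ee_rot: [-3.141, 0.002, 2.97]
wrist_force: [-2.0, 0.9, 5.1]
width: 0.046
finger_force: 29.9
```

Contact is felt (+5 N), so I release gently, go straight up, and look.

carry_out --pt "0 0 0 0 0 0" --pt "0 0 0 0 0 0" --pt "0 0 0 0 0 0" --pt "0 0 0 0 0 0" --pt "0 0 0 0 0 0" --jaw 0.68

```text
time: 15.45
tool_pos: [0.5912, -0.1124, 0.0456]
ee_rot: [-3.142, -0.0, 2.97]
wrist_force: [0.9, 0.4, 0.7]
width: 0.0636
finger_force: 0.0
```

carry_out --pt "0 0 -0.02 0 0 0" --pt "0 0 -0.06 0 0 0" --pt "0 0 -0.105 0 0 0" --pt "0.03 0 -0.14 0 0 0" --pt "0.07 0 -0.16 0 0 0"

```text
time: 15.95
tool_pos: [0.5236, -0.101, 0.2094]
ee_rot: [-3.141, 0.006, 2.97]
wrist_force: [-0.2, -0.6, 0.3]
width: 0.064
finger_force: 0.0
```

```bash
python3 - <<'E'
from h import *
from bench import *
w=snapshot("wrist"); pickle.dump(w,open("w4.pkl","wb")); o=get_obs(); print(o["tool_pos"],o["ee_rot"],o["width"],o["joint_positions"].round(2))
P=cloud(w)-np.array([.6235,-.169,0]); c,n=np.cos(.172),np.sin(.172)
B=P@np.array([[c,n,0],[-n,c,0],[0,0,1.]])   # bay x=(c,-n), y=(n,c)
q=B.reshape(-1,3); 
m=(abs(q[:,1]-.05)<.035)&(abs(q[:,2]-.068)<.006)&(q[:,0]<-.005); print("top",m.sum(),q[m].mean(0).round(4),np.percentile(q[m],[1,99],axis=0).round(4).tolist())
t=q[m]; A=np.c_[t[:,:2],np.ones(len(t))]; print("plane slopes",np.linalg.lstsq(A,t[:,2],rcond=None)[0].round(4))
for lo,hi in [(-.10,-.07),(-.05,-.02)]:
    k=m&(q[:,0]>lo)&(q[:,0]<hi); print(lo, np.percentile(q[k][:,1],[2,98]).round(4))
m=(abs(q[:,2]-.046)<.003)&(abs(q[:,1])<.1)&(q[:,0]<-.11)&(q[:,0]>-.15); print("panel x",np.percentile(q[m][:,0],[2,98]).round(4))
cv2.imwrite("pics/w4.png",w["img"][:,:,::-1])
E
```

```text
[ 0.51895127 -0.09982207  0.21324433] [-3.140089    0.00573132  2.97004016] 0.06399658114804024 [-0.3   0.03  1.41 -0.    1.69 -1.7 ]
top 4390 [-0.0563  0.0486  0.0673] [[-0.1021, 0.0261, 0.0639], [-0.006, 0.0712, 0.0691]]
plane slopes [0.0024 0.0003 0.0674]
-0.1 [0.0269 0.0713]
-0.05 [0.0266 0.0705]
panel x [-0.1328 -0.1174]
```

View pics/w4.png

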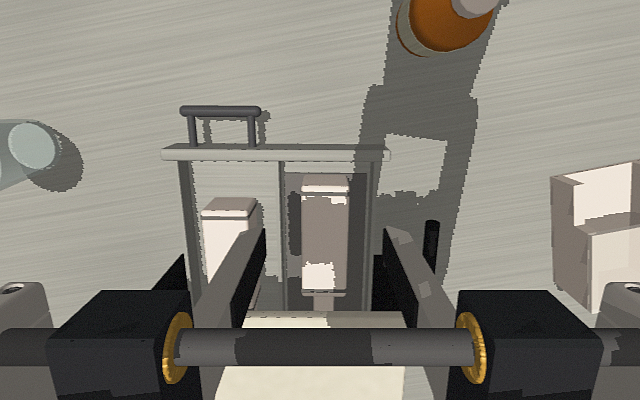

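The cartridge lies flat: slopes are about 0 and its top is at 0.0674. It is in the lane with the neck to the rear, and its tail is at (325,180). I check the pad edge and plan the push on the handle.

```bash
python3 - <<'E'
from h import *
from bench import *
w=pickle.load(open("w4.pkl","rb")); o=get_obs()
P=cloud(w)-np.array([.6235,-.169,0]); c,n=np.cos(.172),np.sin(.172)
M=np.array([[c,n,0],[-n,c,0],[0,0,1.]]); B=P@M
for u in (293,297): 
    col=B[165:240:3,u]; print(u,[(165+3*i,*p.round(3)) for i,p in enumerate(col) if p[2]<.03])
print("tail",[ (v,*B[v,325].round(3)) for v in range(166,192,2)])
org=np.array([.6235,-.169,0])
for b in [(-.195,-.055,.12)]: print(b, org+M@np.array(b), togo(o,org+M@np.array(b),2.97))
E
```

```text
293 [(165, np.float64(-0.111), np.float64(0.015), np.float64(0.016)), (168, np.float64(-0.108), np.float64(0.015), np.float64(0.018)), (171, np.float64(-0.104), np.float64(0.015), np.float64(0.017)), (174, np.float64(-0.102), np.float64(0.016), np.float64(0.023)), (177, np.float64(-0.099), np.float64(0.016), np.float64(0.023)), (180, np.float64(-0.095), np.float64(0.015), np.float64(0.021)), (183, np.float64(-0.092), np.float64(0.015), np.float64(0.022)), (186, np.float64(-0.089), np.float64(0.015), np.float64(0.021)), (189, np.float64(-0.085), np.float64(0.015), np.float64(0.021)), (192, np.float64(-0.082), np.float64(0.015), np.float64(0.023)), (195, np.float64(-0.079), np.float64(0.015), np.float64(0.022)), (198, np.float64(-0.075), np.float64(0.015), np.float64(0.021)), (201, np.float64(-0.072), np.float64(0.015), np.float64(0.021)), (207, np.float64(-0.065), np.float64(0.015), np.float64(0.021)), (210, np.float64(-0.062), np.float64(0.015), np.float64(0.022)), (213, np.float64(-0.058), np.float64(0.015), np.float64(0.022)), (216, np.float64(-0.055), np.float64(0.015), np.float64
[... 2324 characters left out ...]
oat64(0.017)), (174, np.float64(-0.102), np.float64(0.05), np.float64(0.021)), (176, np.float64(-0.102), np.float64(0.05), np.float64(0.03)), (178, np.float64(-0.103), np.float64(0.05), np.float64(0.041)), (180, np.float64(-0.102), np.float64(0.05), np.float64(0.047)), (182, np.float64(-0.102), np.float64(0.05), np.float64(0.054)), (184, np.float64(-0.102), np.float64(0.05), np.float64(0.063)), (186, np.float64(-0.101), np.float64(0.05), np.float64(0.066)), (188, np.float64(-0.099), np.float64(0.05), np.float64(0.066)), (190, np.float64(-0.098), np.float64(0.05), np.float64(0.067))]
(-0.195, -0.055, 0.12) [ 0.42196391 -0.18981357  0.12      ] [ 0.0807 -0.1051  0.0929 -0.0015  0.0057  0.    ]
```

The pad's front edge and the cartridge's tail are both at about -0.102, so it lies fully on the pad. Now I move in front of the handle with the fingers shut.

carry_out --pt "0.02 -0.026 0 0 0 0" --pt "0.04 -0.052 0 0 0 0" --pt "0.06 -0.078 0.02 0 0 0" --pt "0.08 -0.105 0.05 0 0 0" --pt "0.081 -0.105 0.09 0 0 0" --jaw 0

```text
time: 16.5
tool_pos: [0.4238, -0.1931, 0.117]
ee_rot: [-3.138, 0.004, 2.966]
wrist_force: [0.8, 0.6, -0.1]
width: 0.0273
finger_force: 0.0
```

carry_out --pt "0 0 0.03 0 0 0" --pt "0 0 0.06 0 0 0" --pt "0 0 0.085 0 0 0" --pt "0 0 0.1 0 0 0" --pt "0 0 0.1 0 0 0"

```text
time: 17.0
tool_pos: [0.4224, -0.1888, 0.0131]
ee_rot: [3.139, -0.006, 2.97]
wrist_force: [0.4, 0.7, -0.7]
width: 0.0005
finger_force: 0.0
```

carry_out --pt "-0.004 0 0 0 0 0" --pt "-0.009 0 0 0 0 0" --pt "-0.014 0 0 0 0 0" --pt "-0.02 0 0 0 0 0" --pt "-0.026 0 0 0 0 0"

```text
time: 17.5
tool_pos: [0.451, -0.195, 0.0167]
ee_rot: [-3.141, 0.001, 2.97]
wrist_force: [-2.3, 0.5, 2.0]
width: -0.0002
finger_force: 1.1
```

carry_out --pt "-0.006 0 0 0 0 0" --pt "-0.012 0 0 0 0 0" --pt "-0.018 0 0 0 0 0" --pt "-0.024 0 0 0 0 0" --pt "-0.03 0 0 0 0 0"

```text
time: 18.0
tool_pos: [0.4802, -0.1998, 0.0159]
ee_rot: [-3.141, -0.0, 2.97]
wrist_force: [-3.1, 0.4, 2.0]
width: 0.0004
finger_force: 1.1
```

carry_out --pt "-0.006 0 0 0 0 0" --pt "-0.012 0 0 0 0 0" --pt "-0.018 0 0 0 0 0" --pt "-0.024 0 0 0 0 0" --pt "-0.03 0 0 0 0 0"

```text
time: 18.5
tool_pos: [0.5097, -0.205, 0.0159]
ee_rot: [-3.141, -0.0, 2.97]
wrist_force: [-2.8, -0.9, 2.7]
width: 0.0004
finger_force: 1.1
```

carry_out --pt "-0.006 0 0 0 0 0" --pt "-0.012 0 0 0 0 0" --pt "-0.018 0 0 0 0 0" --pt "-0.023 0 0 0 0 0" --pt "-0.028 0 0 0 0 0"

```text
time: 19.0
tool_pos: [0.5372, -0.2096, 0.0158]
ee_rot: [-3.141, -0.0, 2.97]
wrist_force: [-1.8, -0.9, 0.6]
width: 0.0007
finger_force: 1.1
```

carry_out --pt "-0.003 0 0 0 0 0" --pt "-0.006 0 0 0 0 0" --pt "-0.009 0 0 0 0 0" --pt "-0.012 0 0 0 0 0" --pt "-0.014 0 0 0 0 0"

```text
time: 19.5
tool_pos: [0.5508, -0.2119, 0.0159]
ee_rot: [3.142, -0.0, 2.97]
wrist_force: [-2.1, -1.0, -0.1]
width: 0.0006
finger_force: 1.0
```

carry_out --pt "-0.001 0 0 0 0 0" --pt "-0.002 0 0 0 0 0" --pt "-0.003 0 0 0 0 0" --pt "-0.004 0 0 0 0 0" --pt "-0.004 0 0 0 0 0"

```text
time: 20.0
tool_pos: [0.5531, -0.2123, 0.0159]
ee_rot: [3.141, -0.004, 2.97]
wrist_force: [-6.1, -0.4, 2.4]
width: 0.0006
finger_force: 2.9
```

carry_out --pt "-0.001 0 0 0 0 0" --pt "-0.002 0 0 0 0 0" --pt "-0.003 0 0 0 0 0" --pt "-0.003 0 0 0 0 0" --pt "-0.003 0 0 0 0 0"

```text
time: 20.5
tool_pos: [0.5532, -0.2123, 0.0158]
ee_rot: [3.141, -0.01, 2.97]
wrist_force: [-13.9, 1.3, 7.3]
width: 0.0005
finger_force: 6.5
```

The drawer hit its stop, with the force rising to 14 N. I back off and go to the latch side.

carry_out --pt "0.01 0 0 0 0 0" --pt "0.025 0 0 0 0 0" --pt "0.04 0 0 0 0 0" --pt "0.04 0 -0.045 0 0 0" --pt "0.04 0 -0.09 0 0 0"

```text
time: 21.0
tool_pos: [0.5168, -0.2048, 0.1047]
ee_rot: [3.139, -0.003, 2.97]
wrist_force: [0.2, -0.1, 0.5]
width: 0.0005
finger_force: 0.0
```

carry_out --pt "0 0.01 -0.045 0 0 0" --pt "0 0.03 -0.08 0 0 0" --pt "0 0.07 -0.1 0 0 0" --pt "0 0.115 -0.1 0 0 0" --pt "0 0.16 -0.1 0 0 0"

```text
time: 21.5
tool_pos: [0.5471, -0.0469, 0.2081]
ee_rot: [3.14, 0.006, 2.969]
wrist_force: [0.0, 0.5, -1.4]
width: 0.0003
finger_force: 0.0
```

carry_out --pt "-0.01 0.03 0 0 0 0" --pt "-0.02 0.064 0 0 0 0" --pt "-0.03 0.064 0 0 0 0" --pt "-0.04 0.064 0 0 0 0" --pt "-0.04 0.064 0 0 0 0"

```text
time: 22.0
tool_pos: [0.5969, 0.0066, 0.2056]
ee_rot: [-3.141, 0.001, 2.969]
wrist_force: [0.4, -0.5, 0.3]
width: 0.0003
finger_force: 0.0
```

```bash
cat >> h.py <<'E'
org=np.array([.6235,-.169,0]); c,n=np.cos(.172),np.sin(.172)
M=np.array([[c,n,0],[-n,c,0],[0,0,1.]])
E
python3 - <<'E'
from h import *
from bench import *
o=get_obs(); w=snapshot("wrist"); s=snapshot("scene"); t=snapshot("top")
print("tcp bay",((o["tool_pos"]-org)@M).round(4),o["ee_rot"])
for nm,S in (("w",w),("scene",s),("top",t)):
    q=((cloud(S)-org)@M).reshape(-1,3)
    m=(q[:,0]<-.03)&(q[:,0]>-.09)&(q[:,1]>.10)&(q[:,1]<.19)&(q[:,2]>.09)&(q[:,2]<.125)
    print(nm,"rod",m.sum(),q[m].mean(0).round(4) if m.any() else "")
    m=(q[:,0]<.02)&(q[:,0]>-.16)&(abs(q[:,1]-.06)<.03)&(abs(q[:,2]-.045)<.004)
    print("  panel x",m.sum(),np.percentile(q[m][:,0],[5,50,95]).round(4) if m.any() else "")
E
```

```text
tcp bay [-0.0563  0.1685  0.2056] [-3.14148527e+00  6.98424677e-04  2.96888474e+00]
w rod 988 [-0.0582  0.1389  0.1165]
  panel x 820 [-0.0109 -0.005   0.0193]
scene rod 46 [-0.0557  0.1425  0.115 ]
  panel x 0 
top rod 6 [-0.0811  0.1413  0.1168]
  panel x 16 [-0.0111 -0.0062 -0.0015]
```

The panel is at its shut place (-0.011 to 0) and the rod is at bay (-0.058, 0.139, 0.112), as expected. I come down outside it and sweep.

carry_out --pt "0 0 0.03 0 0 0" --pt "0 0 0.06 0 0 0" --pt "0 0 0.09 0 0 0" --pt "0 0 0.105 0 0 0" --pt "0 0 0.105 0 0 0"

```text
time: 22.65
tool_pos: [0.5938, 0.0071, 0.0983]
ee_rot: [-3.141, -0.005, 2.969]
wrist_force: [-1.3, 0.5, -0.2]
width: 0.0001
finger_force: 0.0
```

carry_out --pt "0 -0.009 0 0 0 0" --pt "0 -0.018 0 0 0 0" --pt "0 -0.027 0 0 0 0" --pt "0 -0.036 0 0 0 0" --pt "0 -0.044 0.001 0 0 0"

```text
time: 23.15
tool_pos: [0.5891, -0.0369, 0.1012]
ee_rot: [-3.142, 0.003, 2.969]
wrist_force: [0.1, 1.8, 0.6]
width: 0.0004
finger_force: 0.7
```

carry_out --pt "0 -0.01 0.003 0 0 0" --pt "0 -0.02 0.008 0 0 0" --pt "0 -0.029 0.014 0 0 0" --pt "0 -0.038 0.021 0 0 0" --pt "0 -0.045 0.028 0 0 0"

```text
time: 23.65
tool_pos: [0.5801, -0.0808, 0.0708]
ee_rot: [3.141, -0.001, 2.969]
wrist_force: [1.0, 1.3, -0.1]
width: 0.0007
finger_force: 1.0
```

```bash
python3 - <<'E'
from h import *
from bench import *
o=get_obs(); print("tcp bay",((o["tool_pos"]-org)@M).round(4),o["wrist_force"])
for nm in ("wrist","scene"):
    S=snapshot(nm); q=((cloud(S)-org)@M).reshape(-1,3)
    m=(q[:,0]<-.066)&(q[:,0]>-.09)&(q[:,1]>.03)&(q[:,1]<.18)&(q[:,2]>.05)&(q[:,2]<.125)
    print(nm,m.sum(),q[m].mean(0).round(4) if m.any() else "")
E
```

```text
tcp bay [-0.0578  0.0794  0.0708] [ 0.99197329  1.33872482 -0.11295655]
wrist 3172 [-0.0694  0.0733  0.0977]
scene 7 [-0.0722  0.0775  0.095 ]
```

In contact and swinging. I back off, go over the rod, and press it down.

carry_out --pt "0 0.008 0 0 0 0" --pt "0 0.008 -0.03 0 0 0" --pt "0 0.005 -0.055 0 0 0" --pt "0 -0.02 -0.055 0 0 0" --pt "0 -0.024 -0.05 0 0 0"

```text
time: 24.25
tool_pos: [0.5777, -0.105, 0.1243]
ee_rot: [-3.14, 0.005, 2.969]
wrist_force: [0.4, 0.1, -0.3]
width: 0.0003
finger_force: 0.0
```

carry_out --pt "0 0 0.01 0 0 0" --pt "0 -0.001 0.02 0 0 0" --pt "0 -0.002 0.03 0 0 0" --pt "0 -0.004 0.04 0 0 0" --pt "0 -0.005 0.05 0 0 0"

```text
time: 24.75
tool_pos: [0.5742, -0.1123, 0.0718]
ee_rot: [-3.133, -0.002, 2.97]
wrist_force: [-7.2, -11.8, 8.9]
width: 0.0004
finger_force: 7.7
```

carry_out --pt "0 -0.001 0.008 0 0 0" --pt "0 -0.003 0.016 0 0 0" --pt "0 -0.005 0.024 0 0 0" --pt "0 -0.006 0.03 0 0 0" --pt "0 -0.007 0.034 0 0 0"

```text
time: 25.25
tool_pos: [0.5721, -0.1233, 0.0376]
ee_rot: [-3.127, -0.002, 2.968]
wrist_force: [-6.6, -16.5, 2.4]
width: 0.0005
finger_force: 6.7
```

The sideways force says the finger is beside the rod, not on top of it. I move away, rise and measure.

carry_out --pt "0 -0.008 0 0 0 0" --pt "0 -0.015 0 0 0 0" --pt "0 -0.015 -0.03 0 0 0" --pt "0 -0.015 -0.07 0 0 0" --pt "0 -0.015 -0.11 0 0 0"

```text
time: 25.75
tool_pos: [0.5714, -0.1296, 0.148]
ee_rot: [3.14, -0.002, 2.97]
wrist_force: [1.1, -0.7, 0.1]
width: 0.0002
finger_force: 0.0
```

```bash
python3 - <<'E'
from h import *
from bench import *
o=get_obs(); tb=(o["tool_pos"]-org)@M; print("tcp bay",tb.round(4),o["wrist_force"])
S=snapshot("wrist"); cv2.imwrite("pics/w5.png",S["img"][:,:,::-1]); pickle.dump(S,open("w5.pkl","wb"))
B=(cloud(S)-org)@M; q=B.reshape(-1,3)
m=(q[:,0]<-.03)&(q[:,0]>-.088)&(q[:,1]>-.01)&(q[:,1]<.18)&(q[:,2]>.03)&(q[:,2]<.12)
print("rod",m.sum(),np.percentile(q[m],[5,50,95],axis=0).round(4).tolist())
E
```

```text
tcp bay [-0.058   0.0299  0.148 ] [ 1.12345123 -0.66505627  0.07669756]
rod 868 [[-0.083, 0.038, 0.0356], [-0.0584, 0.043, 0.0388], [-0.0329, 0.0484, 0.0406]]
```

View pics/w5.png

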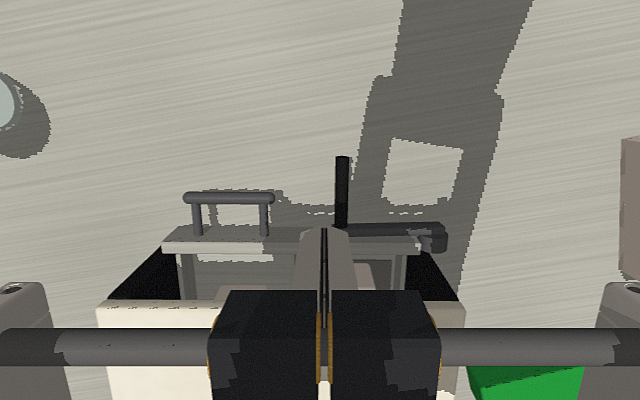

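The rod at (342,190) is nearly level: its top is at z≈0.039 against 0.034 when locked. I press it down from directly above.

carry_out --pt "0 0.013 0.03 0 0 0" --pt "0 0.013 0.06 0 0 0" --pt "0 0.013 0.085 0 0 0" --pt "0 0.013 0.098 0 0 0" --pt "0 0.013 0.102 0 0 0"

```text
time: 26.3
tool_pos: [0.573, -0.1168, 0.0437]
ee_rot: [3.141, -0.004, 2.97]
wrist_force: [-0.1, 0.0, -0.0]
width: 0.0006
finger_force: 0.0
```

carry_out --pt "0 0 0.002 0 0 0" --pt "0 0 0.005 0 0 0" --pt "0 0 0.008 0 0 0" --pt "0 0 0.011 0 0 0" --pt "0 0 0.013 0 0 0"

```text
time: 26.8
tool_pos: [0.5749, -0.118, 0.0339]
ee_rot: [-3.141, 0.002, 2.97]
wrist_force: [-1.3, -0.7, 9.8]
width: 0.0004
finger_force: 5.4
```

carry_out --pt "0 0 0.001 0 0 0" --pt "0 0 0.002 0 0 0" --pt "0 0 0.003 0 0 0" --pt "0 0 0.003 0 0 0" --pt "0 0 0.003 0 0 0"

```text
time: 27.3
tool_pos: [0.5751, -0.1181, 0.0337]
ee_rot: [-3.141, 0.003, 2.97]
wrist_force: [-3.9, -0.2, 13.2]
width: 0.0007
finger_force: 6.3
```

carry_out --pt "0 0 -0.02 0 0 0" --pt "0.02 0 -0.06 0 0 0" --pt "0.05 0 -0.1 0 0 0" --pt "0.09 0 -0.13 0 0 0" --pt "0.12 0 -0.16 0 0 0"

```text
time: 27.8
tool_pos: [0.4541, -0.0964, 0.1914]
ee_rot: [3.141, 0.0, 2.97]
wrist_force: [-0.1, -0.7, 1.3]
width: 0.0007
finger_force: 0.0
```

```bash
python3 - <<'E'
from h import *
from bench import *
o=get_obs(); print(o["tool_pos"],o["time"])
S=snapshot("wrist"); T=snapshot("top"); T0=pickle.load(open("top.pkl","rb"))
q=((cloud(S)-org)@M).reshape(-1,3); P=lambda m:np.percentile(q[m],[5,50,95],axis=0).round(4).tolist()
m=(q[:,0]<-.03)&(q[:,0]>-.088)&(q[:,1]>-.01)&(q[:,1]<.18)&(q[:,2]>.02)&(q[:,2]<.12); print("rod",m.sum(),P(m))
m=(q[:,0]<.03)&(q[:,0]>-.05)&(abs(q[:,1]+.05)<.06)&(abs(q[:,2]-.046)<.003); print("panel",m.sum(),P(m))
m=(q[:,0]<.06)&(q[:,0]>.012)&(abs(q[:,1]-.05)<.035)&(abs(q[:,2]-.067)<.006); print("cart",m.sum(),P(m) if m.any() else "")
for nm,b in (("bottle",(slice(235,262),slice(312,345))),("beaker",(slice(215,248),slice(435,475)))):
    print(nm,np.abs(T["img"][b].astype(int)-T0["img"][b]).mean().round(1),np.abs(T["range_z"][b]-T0["range_z"][b]).mean().round(4))
a,z=cloud(T0),cloud(T)
def cen(S,x0,x1,y0,y1,zl): 
    p=cloud(S).reshape(-1,3); m=(p[:,0]>x0)&(p[:,0]<x1)&(p[:,1]>y0)&(p[:,1]<y1)&(p[:,2]>zl); return m.sum(),p[m].mean(0).round(4)
for S in (T0,T): print(cen(S,.35,.46,-.03,.08,.03),cen(S,.39,.52,-.50,-.36,.03))
E
```

```text
[ 0.45412324 -0.096435    0.19141197] 27.8
rod 32 [[-0.0491, 0.0404, 0.0316], [-0.0406, 0.0409, 0.033], [-0.032, 0.0415, 0.0338]]
panel 12 [[-0.0128, -0.1067, 0.043], [-0.0123, -0.0989, 0.0435], [-0.0119, -0.089, 0.0442]]
cart 201 [[0.0196, 0.0373, 0.0656], [0.0334, 0.0416, 0.0673], [0.0459, 0.0448, 0.0684]]
bottle 30.4 0.0233
beaker 2.4 0.0123
(np.int64(300), array([0.4034, 0.0256, 0.0976])) (np.int64(275), array([ 0.4494, -0.4142,  0.0654]))
(np.int64(840), array([ 0.4015, -0.0025,  0.3685])) (np.int64(277), array([ 0.4493, -0.4148,  0.0646]))
```

The lever sits at its stop, with the rod's top at 0.0338. I check the bottle in the scene view, then hand in.

```bash
python3 - <<'E'
from h import *
from bench import *
S=snapshot("scene"); S0=pickle.load(open("scene.pkl","rb"))
def cen(S,x0,x1,y0,y1,a,b):
    p=cloud(S).reshape(-1,3); m=(p[:,0]>x0)&(p[:,0]<x1)&(p[:,1]>y0)&(p[:,1]<y1)&(p[:,2]>a)&(p[:,2]<b); return m.sum(),p[m].mean(0).round(4)
r=[cen(s,.36,.46,-.02,.075,.03,.14) for s in (S0,S)]; print(r,[cen(s,.6,.7,.1,.34,.055,.075) for s in (S0,S)])
if np.abs(r[0][1][:2]-r[1][1][:2]).max()<.005: print("handing in"); print(close_job())
E
```

```text
[(np.int64(409), array([0.419 , 0.026 , 0.0805])), (np.int64(404), array([0.419 , 0.0262, 0.0809]))] [(np.int64(1058), array([0.6619, 0.2423, 0.0643])), (np.int64(1067), array([0.6621, 0.2424, 0.0643]))]
handing in
the job is handed in; nothing more can be done
None
```

The job is done and handed in at about 28 s: the narrow-neck cartridge lies flat on the pad with its neck to the rear, the drawer is shut and the latch is fully down, the spare is still in the rack, and the bottle and beaker have not moved.

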